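# Run down the loose wing nut of a food press

## Task

The small metal food press on the range has two wing nuts: one sits tight on the cross plate, the other has been left backed off and stands higher. Screw the high one down (clockwise seen from above) until it is fully seated and turns no further, by pushing its wings round with the fingertips in repeated strokes. Do not pinch the nut, do not lift, tip or shove the press, and leave the tight nut and the jars and bottles as they are.

Things in the scene. Friction and masses are not known exactly. Their poses are not given: they have to be found in the camera images.
- press: food press, bare metal with a black head, 3 kg, loose on four rubber feet, any yaw. Origin at the centre of its underside, z up. Base plate 150 (x) x 84 (y) mm; cross plate 150 x 60 mm, its top 72 mm above the origin. Two upright threaded posts (9 mm diameter, ending inside the closed nuts) at x = +55 mm (loose nut) and x = -55 mm (tight nut), y = 0.
- press_head_top (a point): centre of the top of the press's solid raised head, 56 x 56 mm, between the two nuts, 108 mm above the press's origin. Its sides stand 27 mm from the nuts' axes, so a finger does not pass between head and nut: a nut is stroked round its outer side only.
- loose_nut (a joint): turn of the loose wing nut on its post, rad: 0 = fully seated against a hard stop, grows counter-clockwise seen from above as it is unscrewed; it starts at about 6.9 to 10 (1.1 to 1.6 turns). It rises 8 mm per turn. Nearly free running: about 0.02 N m of friction, stays where it is left.
- loose_nut_wings (a point): point on the axis of the loose nut at mid height of its wings (12 mm above its underside, 86 mm above the press's origin when seated); turns and rises with the nut. Its x axis runs along the two opposite wings, z up. Closed domed hub 22 mm diameter, 20 mm high; each wing 6 mm thick, reaching 25 mm from the axis, from 8 mm below to 11 mm above this point.
- loose_nut_front_faces: the two wing faces of the loose nut that are pushed to screw it down (the +y side of the +x wing and the -y side of the -x wing). Origin on the nut's axis at its underside; turns with the nut.
- loose_nut_back_faces: the two opposite faces of the same wings. Same origin. Pressing front and back faces at once counts as pinching.
- tight_nut (a joint): the same value for the other, seated nut: 0 = seated. Stiff, 0.25 N m.
- tight_nut_wings (a point): the same point on the tight nut.
- short_jar: short spice jar with white cap, 40 mm diameter, 71 mm high, beside a long side of the press; origin at the centre of its underside
- small_jar: small spice jar with black cap, 37 mm diameter, 84 mm high, beside the other long side of the press; origin at the centre of its underside
- tall_jar: spice jar with black cap, 40 mm diameter, 128 mm high, behind the press; origin at the centre of its underside
- oil_bottle: small oil bottle, 40 mm diameter, 146 mm high, behind the press; origin at the centre of its underside
- red_jar: spice jar with red cap, 50 mm diameter, 110 mm high, behind the press; origin at the centre of its underside

How it is judged:
By the outcome, as a careful person would: the job done as asked, in the order asked, and still so for the second after the job is handed in, with the robot touching nothing.
It also fails if it takes over 64 s, if anything falls off the work surface, if the arm or the gripper's body presses on something with over 40 N, if the wrist force passes 120 N, or if a joint passes its speed limit or range.

## Robot

A 6-joint arm with a two-finger parallel gripper is mounted at the origin on a cart in front of the work surface, level with it; the furniture and walls round the work are solid. World frame = base frame: x ahead of the robot, y to its left, z up, the work surface at z = 0. Lengths are in m, angles in rad, forces in N, time in s.
With the tool pointing down it reaches from about 0.325 to 0.775 m from the base axis. Payload 5.5 kg.
Tool frame: the origin (TCP) lies between the finger pads; the fingertips stand 19 mm ahead of it and the grasp point (between the pads) is the TCP (arm.finger_overhang is the distance from the TCP to the fingertips, in m); z points along the fingers, y is the line along which they close (so a half turn about z gives the same grasp; the last joint's range is limited). The gripper opens to 88 mm and grips with 3 to 60 N. Pads are 20 mm wide; open, the fingers measure 115 mm over their backs; the gripper's body (75 mm by 178 mm) begins 61 mm behind the grasp point.
Start: joints at [-1.341, 0.091, 1.231, -0, 1.82, -0.057], TCP at [0.17, -0.576, 0.242] pointing down, gripper open.
Joint ranges: [-2.87, 2.87], [-0.86, 2.18], [0.17, 2.46], [-1.51, 4.65], [0.06, 2.69], [-2.65, 2.65]. Speed limits (rad/s): [2.57, 2.57, 3.01, 3.14, 3.14, 3.14].

## Interface

Orientations are given as a unit quaternion [x, y, z, w].
In Python, from rig import arm gives the robot as it stands. The module is installed in compiled form; this text tells all that it offers.
- The arm moves only by the tool apply_moves, never from a script. Its argument "steps" is a list of rows, each a list of 3 entries, a list of its own where there are three numbers: the opening, from 0 (shut) to 1 (fully open), then the shift along the tool's x, y, z in units of 25 mm (1.0 is 25 mm), then the turn, a rotation vector about the tool's x, y, z in units of 5 degrees (1.0 is 5 degrees). In form: [[jaw, [x, y, z], [rx, ry, rz]], ...]. A call has 1 to 20 rows; each row is the pose to reach, as a shift and turn from the pose commanded when the call began, along the tool's axes at that moment; what a row does not reach only later rows make up. A row lasts 1/12 s, in which the tool goes at most 41.7 mm and 7.16 degrees, less where a joint would pass 70% of its speed; a pose out of reach is approached as far as the arm can. A call with a gripper value outside its range is refused whole. The fingers move at their own pace and stop on an object; "newtons" is the grip in N (left out, the last holds). Time passes only in rows, so rows that repeat a pose let the fingers close. It gives the time, the measured TCP pose, the force, the opening and the grip force at its end, in the units of the state.
- arm.read_state(): the state, without advancing time (a new reading comes with each control period).
- arm.read_camera(name): name is "side" or "top"; returns (picture, depth): 480x640x3 uint8, blue, green, red; 480x640 float32, m along the optical axis (not along the pixel's ray), 0 where there is no reading.
- arm.calibration(name): a dict with "fx", "fy", "cx", "cy" (pixels), "extrinsics" (4x4, takes a point from camera to world coordinates). Camera axes: x right, y down, z forward; pixel columns grow to the right and rows downward; lengths in m; the calibration is good to about 2 mm. A picture is of the moment at which its call begins. calibration takes no time and is no camera call.
- arm.sign_off(): hands the job in; it is judged then, once.
The state is a dict: "t": time; "joints": joint angles; "qvel": joint speeds; "tau": joint torques, N m; "ee_pos": TCP position; "eef_rot": TCP orientation; "force": force on the tool from outside, world axes, zero at the start; "torque": the same for the moment, N m; "width": finger opening in m; "gripper_force": force on a finger pad.
Only numpy, scipy, OpenCV 4.12 (cv2) and the standard library are available. Lean on these libraries where they do the work, as an engineer would, in place of code of your own. Each camera call takes 0.05 s, during which the arm holds its last target. There are 200 camera calls.

## Working session

There is one attempt and no reset: what is moved stays moved. The work goes in short steps, Python scripts to look and compute and a tool call to move; the robot and the scene stay as the last step left them, time stands still between calls to the robot, and variables do not carry over. Pictures are saved under pics/ and viewed, at most 10 in all, crops included, and the job is handed in when it is done.

Besides the shell and the picture viewer there is one more tool, called by a JSON object that holds its "name" and its "arguments". apply_moves: Moves the arm, as the interface text tells. Its arguments: {"type":"object","properties":{"steps":{"type":"array","items":{"type":"array"}},"newtons":{"type":"number"}},"required":["steps"]}

```bash
mkdir -p pics; python3 - <<'E'
from rig import arm
import cv2,numpy as np
for n in("top","side"):
    p,d=arm.read_camera(n); cv2.imwrite(f"pics/{n}0.png",p); np.save(f"{n}0.npy",d)
    c=arm.calibration(n); print(n,c["fx"],c["cx"],c["cy"],np.round(c["extrinsics"],3).tolist())
s=arm.read_state();print(s["ee_pos"],s["eef_rot"],s["t"],s["force"])
E
```

```text
top 508.77009127175745 315.692737724542 239.46814608285334 [[-0.01, -0.99, 0.141, 0.486], [-1.0, 0.012, 0.016, 0.004], [-0.017, -0.141, -0.99, 0.921], [0.0, 0.0, 0.0, 1.0]]
side 511.741675042545 320.16655899590154 239.54656117326434 [[0.817, -0.329, 0.473, 0.218], [-0.576, -0.492, 0.653, -0.544], [0.017, -0.806, -0.592, 0.607], [0.0, 0.0, 0.0, 1.0]]
[ 0.1696716  -0.57527162  0.24062287] [ 9.89735312e-01  1.42909952e-01 -8.58353321e-05 -8.66612472e-04] 0.1 [-0.67948482  0.25357001 -0.1731101 ]
```

View pics/top0.png

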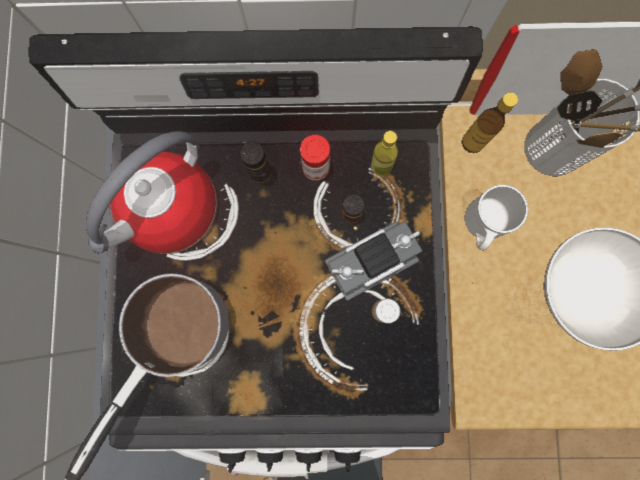

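View pics/side0.png

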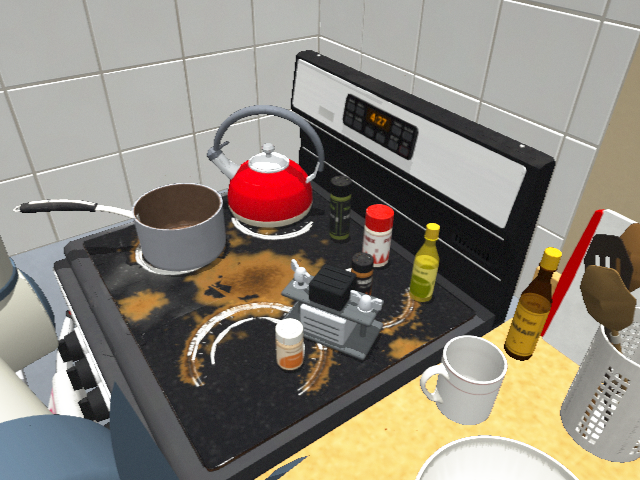

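The press is at about (375,258) in top and (333,305) in side. The left nut, at side (300,275), looks like the high one. Next I'll take enlarged crops.

```bash
cat > h.py <<'E'
from rig import arm
import cv2,numpy as np
def world(n,u,v,z):
    c=arm.calibration(n);E=np.array(c["extrinsics"])
    r=E[:3,:3]@np.array([(u-c["cx"])/c["fx"],(v-c["cy"])/c["fy"],1]);o=E[:3,3]
    return o+r*(z-o[2])/r[2]
def cloud(n,d):
    c=arm.calibration(n);E=np.array(c["extrinsics"])
    v,u=np.mgrid[:480,:640]
    P=np.stack([(u-c["cx"])/c["fx"]*d,(v-c["cy"])/c["fy"]*d,d],-1)
    W=P@E[:3,:3].T+E[:3,3]; W[d==0]=np.nan
    return W
E
python3 - <<'E'
from h import *
a=cv2.imread("pics/top0.png")[215:325,315:430]; b=cv2.imread("pics/side0.png")[245:365,265:395]
a=cv2.resize(a,(400*115//110,400),interpolation=cv2.INTER_CUBIC);b=cv2.resize(b,(380,400),interpolation=cv2.INTER_CUBIC)
cv2.imwrite("pics/c0.png",np.hstack([a,b[:400]]))
W=cloud("top",np.load("top0.npy"))
for u,v in((347,272),(403,241),(379,255),(387,311),(353,207),(360,265),(390,248)): print(u,v,W[v,u].round(4))
S=cloud("side",np.load("side0.npy"))
for u,v in((300,275),(365,303),(333,280),(290,330)): print(u,v,S[v,u].round(4))
# head top
m=(W[...,2]>.102)&(W[...,2]<.114)&(abs(W[...,0]-W[255,379,0])<.06)&(abs(W[...,1]-W[255,379,1])<.06)
p=W[m];print(len(p),p.mean(0),cv2.minAreaRect(p[:,:2].astype(np.float32)*1000))
m=(W[...,2]>.066)&(W[...,2]<.078)&(abs(W[...,0]-W[255,379,0])<.1)&(abs(W[...,1]-W[255,379,1])<.1)
m[300:]=0;m[:222]=0
p=W[m];print(len(p),p.mean(0),cv2.minAreaRect(p[:,:2].astype(np.float32)*1000))
E
```

```text
347 272 [ 0.5486 -0.0327  0.1031]
403 241 [ 0.5992 -0.1259  0.0921]
379 255 [ 0.575  -0.0844  0.1066]
387 311 [ 0.4859 -0.099   0.0704]
353 207 [ 0.659  -0.0457  0.0834]
360 265 [ 0.5625 -0.0561  0.0708]
390 248 [ 0.5859 -0.1021  0.1087]
300 275 [ 0.5458 -0.0394  0.0976]
365 303 [ 0.595  -0.1375  0.0896]
333 280 [ 0.5745 -0.0854  0.1066]
290 330 [ 0.4851 -0.1054  0.0701]
1287 [ 0.57391226 -0.07744163  0.10784629] ((568.3184814453125, -65.72008514404297), (56.0347900390625, 90.813720703125), 28.2833194732666)
1551 [ 0.57356088 -0.07918055  0.07187538] ((559.091796875, -89.99832153320312), (108.43364715576172, 149.85955810546875), 27.74222755432129)
```

View pics/c0.png

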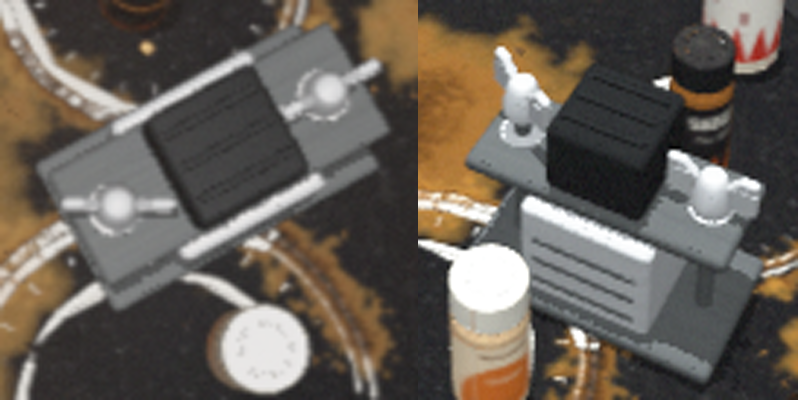

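In the crop, the left nut stands higher: its hub is at top px (347.4,271.4) and side px (300,270.5), and its wings run along image horizontal. The tight nut is at top px (405,240), with its wings along the press axis.

```bash
python3 - <<'E'
from h import *
W=cloud("top",np.load("top0.npy"));S=cloud("side",np.load("side0.npy"))
for n,t,s in(("loose",(347.4,271.4),(299.9,270.5)),("tight",(405.2,239.8),(365.6,299))):
    for z in(.085,.095,.105): print(n,z,world("top",*t,z).round(4),world("side",*s,z).round(4))
L=np.array([0.548,-0.034])
for C,nm in((W,"top"),(S,"side")):
    m=(np.hypot(C[...,0]-L[0],C[...,1]-L[1])<.03)&(C[...,2]>.078)&(np.hypot(C[...,0]-.574,C[...,1]+.082)>.04)
    p=C[m];print(nm,len(p),p[:,2].max(),np.percentile(p[:,2],[10,50,90,97]).round(4),p.mean(0).round(4),cv2.minAreaRect(p[:,:2].astype(np.float32)*1000))
    T=np.array([.600,-.130]);m=(np.hypot(C[...,0]-T[0],C[...,1]-T[1])<.03)&(C[...,2]>.076)&(np.hypot(C[...,0]-.574,C[...,1]+.082)>.04)
    p=C[m];print("tight",len(p),p[:,2].max(),p.mean(0).round(4))
    m=(C[...,2]>.104)&(C[...,2]<.112)&(np.hypot(C[...,0]-.574,C[...,1]+.083)<.042)&(np.hypot(C[...,0]-L[0],C[...,1]-L[1])>.028)
    print("head",C[m].mean(0).round(4),cv2.minAreaRect(C[m][:,:2].astype(np.float32)*1000))
E
```

```text
loose 0.085 [ 0.5509 -0.0342  0.085 ] [ 0.5598 -0.0176  0.085 ]
loose 0.095 [ 0.5501 -0.0337  0.095 ] [ 0.5533 -0.0277  0.095 ]
loose 0.105 [ 0.5494 -0.0333  0.105 ] [ 0.5467 -0.0377  0.105 ]
tight 0.085 [ 0.6022 -0.1307  0.085 ] [ 0.6046 -0.1277  0.085 ]
tight 0.095 [ 0.6008 -0.1291  0.095 ] [ 0.5972 -0.1357  0.095 ]
tight 0.105 [ 0.5994 -0.1275  0.105 ] [ 0.5897 -0.1437  0.105 ]
top 209 0.11030680558475381 [0.093  0.1025 0.1075 0.1088] [ 0.5499 -0.0301  0.1012] ((549.5740356445312, -29.225194931030273), (20.95471954345703, 39.951927185058594), 18.17984390258789)
tight 178 0.09935900585134216 [ 0.6026 -0.1309  0.0902]
head [ 0.5758 -0.0806  0.1081] ((576.27099609375, -80.86227416992188), (55.61016082763672, 55.73828125), 27.83609962463379)
side 235 0.10869242723444356 [0.0891 0.0996 0.1051 0.107 ] [ 0.5476 -0.0322  0.0982] ((547.546630859375, -29.87247657775879), (18.360271453857422, 41.9312858581543), 10.668937683105469)
tight 319 0.09749331289433727 [ 0.6014 -0.1364  0.0873]
head [ 0.5745 -0.0851  0.1077] ((576.6932983398438, -82.94561004638672), (56.86804962158203, 55.30836486816406), 27.895549774169922)
```

{"name": "apply_moves", "arguments": {"steps": [[0, [20.1, -17.7, 1.6], [0, 0, -14.7]], [0, [20.1, -17.7, 1.6], [0, 0, -14.7]], [0, [20.1, -17.7, 1.6], [0, 0, -14.7]], [0, [20.1, -17.7, 1.6], [0, 0, -14.7]], [0, [20.1, -17.7, 1.6], [0, 0, -14.7]], [0, [20.1, -17.7, 1.6], [0, 0, -14.7]], [0, [20.1, -17.7, 1.6], [0, 0, -14.7]], [0, [20.1, -17.7, 1.6], [0, 0, -14.7]], [0, [20.1, -17.7, 1.6], [0, 0, -14.7]], [0, [20.1, -17.7, 1.6], [0, 0, -14.7]], [0, [20.1, -17.7, 1.6], [0, 0, -14.7]], [0, [20.1, -17.7, 1.6], [0, 0, -14.7]], [0, [20.1, -17.7, 1.6], [0, 0, -14.7]], [0, [20.1, -17.7, 1.6], [0, 0, -14.7]], [0, [20.1, -17.7, 1.6], [0, 0, -14.7]], [0, [20.1, -17.7, 1.6], [0, 0, -14.7]], [0, [20.1, -17.7, 1.6], [0, 0, -14.7]], [0, [20.1, -17.7, 1.6], [0, 0, -14.7]], [0, [20.1, -17.7, 1.6], [0, 0, -14.7]], [0, [20.1, -17.7, 1.6], [0, 0, -14.7]]], "newtons": 20}}

```text
t: 1.77
ee_pos: [0.5261, -0.0101, 0.2017]
eef_rot: [0.708, 0.706, -0.0, 0.0]
force: [0.5, 0.8, 0.3]
width: 0.0006
gripper_force: 0.0
```

```bash
cat >> h.py <<'E'
L=np.array([.550,-.0335])
def table(x0,y0,th):
    # rows in units, from start (x0,y0) mm in tool frame about nut axis
    for t in th:
        a=np.radians(t); p=np.array([24*np.cos(a)+16.5*np.sin(a)-x0,24*np.sin(a)-16.5*np.cos(a)-y0])/25
        print([0,[round(p[0],2),round(p[1],2),0],[0,0,round(t/5,2)]],end=", ")
    print()
E
python3 - <<'E'
from h import *
table(23.4,-23.9,range(0,103,6)); table(24,-16.5,range(6,121,6))
E
```

```text
[0, [np.float64(0.02), np.float64(0.3), 0], [0, 0, 0.0]], [0, [np.float64(0.09), np.float64(0.4), 0], [0, 0, 1.2]], [0, [np.float64(0.14), np.float64(0.51), 0], [0, 0, 2.4]], [0, [np.float64(0.18), np.float64(0.62), 0], [0, 0, 3.6]], [0, [np.float64(0.21), np.float64(0.74), 0], [0, 0, 4.8]], [0, [np.float64(0.23), np.float64(0.86), 0], [0, 0, 6.0]], [0, [np.float64(0.23), np.float64(0.99), 0], [0, 0, 7.2]], [0, [np.float64(0.22), np.float64(1.11), 0], [0, 0, 8.4]], [0, [np.float64(0.2), np.float64(1.23), 0], [0, 0, 9.6]], [0, [np.float64(0.16), np.float64(1.34), 0], [0, 0, 10.8]], [0, [np.float64(0.12), np.float64(1.46), 0], [0, 0, 12.0]], [0, [np.float64(0.06), np.float64(1.56), 0], [0, 0, 13.2]], [0, [np.float64(-0.01), np.float64(1.67), 0], [0, 0, 14.4]], [0, [np.float64(-0.09), np.float64(1.76), 0], [0, 0, 15.6]], [0, [np.float64(-0.18), np.float64(1.84), 0], [0, 0, 16.8]], [0, [np.float64(-0.28), np.float64(1.92), 0], [0, 0, 18.0]], [0, [np.float64(-0.38), np.float64(1.98), 0], [0, 0, 19.2]], [0, [np.float64(-0.49), np.float64(2.03), 0], [0, 0, 20.4]], 
[0, [np.float64(0.06), np
[... 468 characters left out ...]
.float64(1.05), 0], [0, 0, 10.8]], [0, [np.float64(0.09), np.float64(1.16), 0], [0, 0, 12.0]], [0, [np.float64(0.03), np.float64(1.27), 0], [0, 0, 13.2]], [0, [np.float64(-0.04), np.float64(1.37), 0], [0, 0, 14.4]], [0, [np.float64(-0.11), np.float64(1.46), 0], [0, 0, 15.6]], [0, [np.float64(-0.2), np.float64(1.55), 0], [0, 0, 16.8]], [0, [np.float64(-0.3), np.float64(1.62), 0], [0, 0, 18.0]], [0, [np.float64(-0.4), np.float64(1.68), 0], [0, 0, 19.2]], [0, [np.float64(-0.51), np.float64(1.74), 0], [0, 0, 20.4]], [0, [np.float64(-0.63), np.float64(1.78), 0], [0, 0, 21.6]], [0, [np.float64(-0.75), np.float64(1.81), 0], [0, 0, 22.8]], [0, [np.float64(-0.87), np.float64(1.82), 0], [0, 0, 24.0]],
```

{"name": "apply_moves", "arguments": {"steps": [[0, [0, 0, 1.5], [0, 0, 0]], [0, [0, 0, 3], [0, 0, 0]], [0, [0, 0, 4.1], [0, 0, 0]], [0, [0, 0, 4.1], [0, 0, 0]], [0, [0, 0, 4.1], [0, 0, 0]]]}}

```text
t: 2.18
ee_pos: [0.5252, -0.0102, 0.0984]
eef_rot: [0.708, 0.706, -0.001, -0.001]
force: [0.5, 0.7, 0.3]
width: 0.0005
gripper_force: 0.0
```

{"name": "apply_moves", "arguments": {"steps": [[0, [0.02, 0.33, 0], [0, 0, 0]], [0, [0.09, 0.43, 0], [0, 0, 1.2]], [0, [0.14, 0.54, 0], [0, 0, 2.4]], [0, [0.18, 0.65, 0], [0, 0, 3.6]], [0, [0.21, 0.77, 0], [0, 0, 4.8]], [0, [0.23, 0.89, 0], [0, 0, 6]], [0, [0.23, 1.02, 0], [0, 0, 7.2]], [0, [0.22, 1.14, 0], [0, 0, 8.4]]]}}

```text
t: 2.85
ee_pos: [0.557, -0.0038, 0.1027]
eef_rot: [0.915, 0.404, 0.002, 0.001]
force: [-1.4, 0.1, -0.4]
width: 0.0004
gripper_force: 0.4
```

```bash
python3 - <<'E'
from h import *
a,_=arm.read_camera("top");b,_=arm.read_camera("side")
a=a[200:320,300:430];b=b[225:345,245:375]
cv2.imwrite("pics/c1.png",np.hstack([cv2.resize(x,(400,370),interpolation=cv2.INTER_CUBIC) for x in(a,b)]))
s=arm.read_state();print(s["ee_pos"],s["force"],s["torque"])
E
```

```text
[ 0.55711224 -0.00388013  0.10237604] [-0.33482118 -0.08023624 -0.51816562] [-0.0252016  -0.03113535  0.00337554]
```

View pics/c1.png

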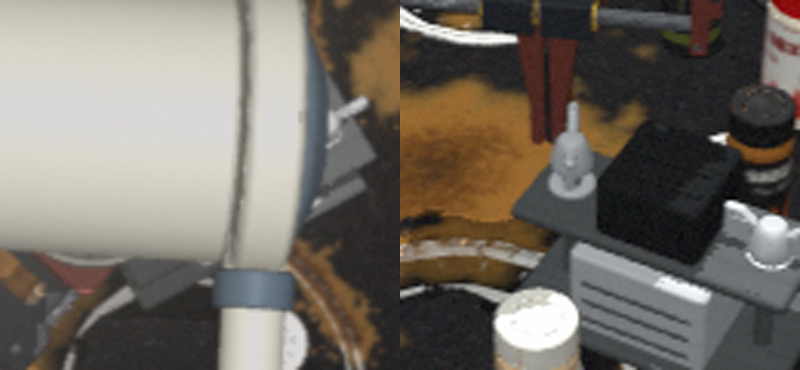

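The picture shows the nut turned: its wings are now edge-on in the side view, with the hub at (573,170). The fingers stand just behind it, so the stroke is working and I'll continue it.

{"name": "apply_moves", "arguments": {"steps": [[0, [0.06, 0.1, 0], [0, 0, 1.2]], [0, [0.12, 0.21, 0], [0, 0, 2.4]], [0, [0.16, 0.33, 0], [0, 0, 3.6]], [0, [0.19, 0.45, 0], [0, 0, 4.8]], [0, [0.2, 0.57, 0], [0, 0, 6]], [0, [0.2, 0.69, 0], [0, 0, 7.2]], [0, [0.2, 0.81, 0], [0, 0, 8.4]], [0, [0.17, 0.93, 0], [0, 0, 9.6]], [0, [0.14, 1.05, 0], [0, 0, 10.8]], [0, [0.09, 1.16, 0], [0, 0, 12]]]}}

```text
t: 3.78
ee_pos: [0.5794, -0.0213, 0.1013]
eef_rot: [0.994, -0.106, 0.002, -0.0]
force: [0.4, 1.4, 0.0]
width: 0.0003
gripper_force: 0.6
```

{"name": "apply_moves", "arguments": {"steps": [[0, [0, -0.3, 0], [0, 0, 0]], [0, [0, -0.4, -1.2], [0, 0, 0]], [0, [0, -0.4, -2], [0, 0, -1.4]], [0, [-0.4, 0, -2], [0, 0, -2.8]], [0, [-0.8, 0.4, -2], [0, 0, -4.2]], [0, [-1.2, 0.8, -2], [0, 0, -5.6]], [0, [-1.6, 1.2, -2], [0, 0, -7]], [0, [-2, 1.7, -2], [0, 0, -8.4]], [0, [-2, 1.7, -2], [0, 0, -9.8]], [0, [-2, 1.7, -2], [0, 0, -11.2]], [0, [-2, 1.7, -2], [0, 0, -12.6]], [0, [-2, 1.7, -2], [0, 0, -14]], [0, [-2, 1.7, -2], [0, 0, -15.4]], [0, [-2, 1.7, -2], [0, 0, -16.8]], [0, [-2, 1.7, -2], [0, 0, -18]]]}}

```text
t: 5.03
ee_pos: [0.521, -0.052, 0.1509]
eef_rot: [0.774, 0.634, 0.001, 0.001]
force: [0.1, -0.1, -0.4]
width: 0.0006
gripper_force: 0.0
```

{"name": "apply_moves", "arguments": {"steps": [[0, [0, 0, 0], [0, 0, -1.4]], [0, [0, 0, 0], [0, 0, -2.8]], [0, [0, 0, 0], [0, 0, -4.2]], [0, [0, 0, 0], [0, 0, -5.6]], [0, [0, 0, 0], [0, 0, -7]], [0, [0, 0, 0], [0, 0, -8.4]], [0, [0, 0, 0], [0, 0, -9.8]], [0, [0, 0, 0], [0, 0, -11.2]], [0, [0, 0, 0], [0, 0, -12.6]], [0, [0, 0, 0], [0, 0, -14]], [0, [0, 0, 0], [0, 0, -15.4]], [0, [0, 0, 0], [0, 0, -16.8]], [0, [0, 0, 0], [0, 0, -17.9]], [0, [0, 0, 0], [0, 0, -17.9]], [0, [0, 0, 0], [0, 0, -17.9]]]}}

```text
t: 6.28
ee_pos: [0.5208, -0.0521, 0.1503]
eef_rot: [0.109, 0.994, 0.0, 0.001]
force: [-0.4, 0.3, -0.7]
width: 0.0002
gripper_force: 0.0
```

```bash
python3 - <<'E'
from h import *
a,_=arm.read_camera("top");b,_=arm.read_camera("side")
a=a[200:320,300:430];b=b[225:345,245:375]
cv2.imwrite("pics/c2.png",np.hstack([cv2.resize(x,(400,370),interpolation=cv2.INTER_CUBIC) for x in(a,b)]))
s=arm.read_state();print(s["ee_pos"],s["eef_rot"],s["force"],s["joints"])
E
```

```text
[ 0.52060974 -0.05215731  0.14986237] [1.09674433e-01 9.93967393e-01 2.99583131e-06 5.83466853e-04] [ 0.21879964  0.40569542 -0.06309394] [-1.64924811e-01 -1.16098130e-01  1.59826621e+00  7.04349473e-05
  1.65825973e+00 -1.51592390e+00]
```

View pics/c2.png

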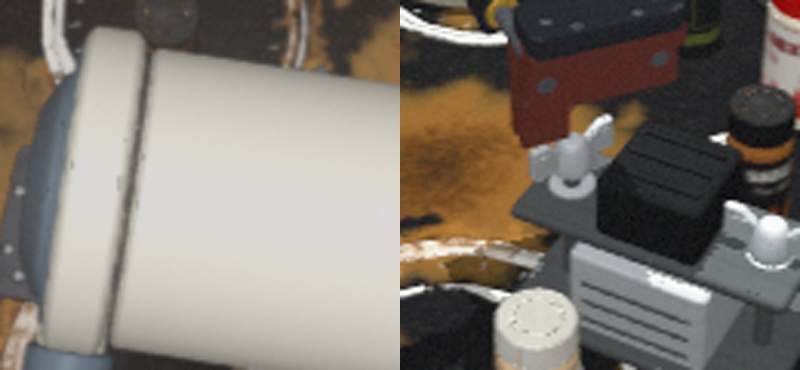

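{"name": "apply_moves", "arguments": {"steps": [[0, [0, 0, 1.2], [0, 0, 0]], [0, [0, 0, 2.05], [0, 0, 0]], [0, [0, 0, 2.05], [0, 0, 0]], [0, [-0.02, 0.32, 2.05], [0, 0, 0]], [0, [0.04, 0.42, 2.05], [0, 0, 1.2]], [0, [0.1, 0.53, 2.05], [0, 0, 2.4]], [0, [0.14, 0.65, 2.05], [0, 0, 3.6]], [0, [0.17, 0.77, 2.05], [0, 0, 4.8]], [0, [0.18, 0.89, 2.05], [0, 0, 6]], [0, [0.18, 1.01, 2.05], [0, 0, 7.2]], [0, [0.18, 1.13, 2.05], [0, 0, 8.4]], [0, [0.15, 1.25, 2.05], [0, 0, 9.6]], [0, [0.12, 1.37, 2.05], [0, 0, 10.8]], [0, [0.07, 1.48, 2.05], [0, 0, 12]], [0, [0.01, 1.59, 2.05], [0, 0, 13.2]], [0, [-0.06, 1.69, 2.05], [0, 0, 14.4]], [0, [-0.13, 1.78, 2.05], [0, 0, 15.6]], [0, [-0.22, 1.87, 2.05], [0, 0, 16.8]], [0, [-0.32, 1.94, 2.05], [0, 0, 18]]]}}

```text
t: 7.97
ee_pos: [0.5396, -0.0061, 0.1002]
eef_rot: [0.782, 0.623, 0.001, 0.001]
force: [-0.7, -0.4, -1.0]
width: 0.0002
gripper_force: 0.5
```

{"name": "apply_moves", "arguments": {"steps": [[0, [0.06, 0.1, 0], [0, 0, 1.2]], [0, [0.12, 0.21, 0], [0, 0, 2.4]], [0, [0.16, 0.33, 0], [0, 0, 3.6]], [0, [0.19, 0.45, 0], [0, 0, 4.8]], [0, [0.2, 0.57, 0], [0, 0, 6]], [0, [0.2, 0.69, 0], [0, 0, 7.2]], [0, [0.2, 0.81, 0], [0, 0, 8.4]], [0, [0.17, 0.93, 0], [0, 0, 9.6]], [0, [0.14, 1.05, 0], [0, 0, 10.8]], [0, [0.09, 1.16, 0], [0, 0, 12]], [0, [0.03, 1.27, 0], [0, 0, 13.2]], [0, [-0.04, 1.37, 0], [0, 0, 14.4]], [0, [-0.11, 1.46, 0], [0, 0, 15.6]], [0, [-0.2, 1.55, 0], [0, 0, 16.8]], [0, [-0.3, 1.62, 0], [0, 0, 18]]]}}

```text
t: 9.22
ee_pos: [0.5778, -0.0221, 0.1003]
eef_rot: [0.994, -0.112, 0.001, -0.0]
force: [0.5, 1.0, 0.2]
width: 0.0005
gripper_force: 0.5
```

{"name": "apply_moves", "arguments": {"steps": [[0, [0, -0.3, 0], [0, 0, 0]], [0, [0, -0.4, -1.2], [0, 0, 0]], [0, [0, -0.4, -2], [0, 0, -1.4]], [0, [-0.4, 0, -2], [0, 0, -2.8]], [0, [-0.8, 0.4, -2], [0, 0, -4.2]], [0, [-1.2, 0.8, -2], [0, 0, -5.6]], [0, [-1.6, 1.2, -2], [0, 0, -7]], [0, [-2, 1.7, -2], [0, 0, -8.4]], [0, [-2, 1.7, -2], [0, 0, -9.8]], [0, [-2, 1.7, -2], [0, 0, -11.2]], [0, [-2, 1.7, -2], [0, 0, -12.6]], [0, [-2, 1.7, -2], [0, 0, -14]], [0, [-2, 1.7, -2], [0, 0, -15.4]], [0, [-2, 1.7, -2], [0, 0, -16.8]], [0, [-2, 1.7, -2], [0, 0, -18]]]}}

```text
t: 10.47
ee_pos: [0.5192, -0.0526, 0.1498]
eef_rot: [0.777, 0.629, 0.001, 0.001]
force: [-0.2, 0.7, -0.2]
width: 0.0005
gripper_force: 0.0
```

Same return turn as before, then stroke 3.

{"name": "apply_moves", "arguments": {"steps": [[0, [0, 0, 0], [0, 0, -1.4]], [0, [0, 0, 0], [0, 0, -2.8]], [0, [0, 0, 0], [0, 0, -4.2]], [0, [0, 0, 0], [0, 0, -5.6]], [0, [0, 0, 0], [0, 0, -7]], [0, [0, 0, 0], [0, 0, -8.4]], [0, [0, 0, 0], [0, 0, -9.8]], [0, [0, 0, 0], [0, 0, -11.2]], [0, [0, 0, 0], [0, 0, -12.6]], [0, [0, 0, 0], [0, 0, -14]], [0, [0, 0, 0], [0, 0, -15.4]], [0, [0, 0, 0], [0, 0, -16.8]], [0, [0, 0, 0], [0, 0, -17.9]], [0, [0, 0, 0], [0, 0, -17.9]], [0, [0, 0, 0], [0, 0, -17.9]]]}}

```text
t: 11.72
ee_pos: [0.5191, -0.0528, 0.1493]
eef_rot: [0.114, 0.993, 0.0, 0.001]
force: [0.5, 0.3, 0.9]
width: 0.0004
gripper_force: 0.0
```

```bash
python3 - <<'E'
from h import *
b,d=arm.read_camera("side")
b=b[225:345,245:375]
cv2.imwrite("pics/c3.png",cv2.resize(b,(520,480),interpolation=cv2.INTER_CUBIC))
S=cloud("side",d)
def wz(c,ax=0):
    m=(np.hypot(S[...,0]-c[0],S[...,1]-c[1])<.026)&(S[...,2]>.078)&(S[...,2]<.115)&(np.hypot(S[...,0]-.575,S[...,1]+.083)>.042);return np.percentile(S[m][:,2],[50,97])
print(wz(L),wz((.601,-.1325)))
m=(abs(S[...,2]-.108)<.004)&(np.hypot(S[...,0]-.574,S[...,1]+.083)<.042)&(np.hypot(S[...,0]-L[0],S[...,1]-L[1])>.028)
print("head",S[m].mean(0).round(4),cv2.minAreaRect(S[m][:,:2].astype(np.float32)*1000))
s=arm.read_state();print(s["ee_pos"],s["eef_rot"],s["force"])
E
```

```text
[0.09323404 0.10161593] [0.0883805  0.09573588]
head [ 0.5744 -0.085   0.1077] ((576.3743286132812, -82.44719696044922), (58.16455078125, 56.175880432128906), 29.09491539001465)
[ 0.51893652 -0.05295693  0.14894946] [1.14376912e-01 9.93437150e-01 3.91306399e-05 7.41365760e-04] [ 1.07348538  0.39905966 -0.39330461]
```

View pics/c3.png

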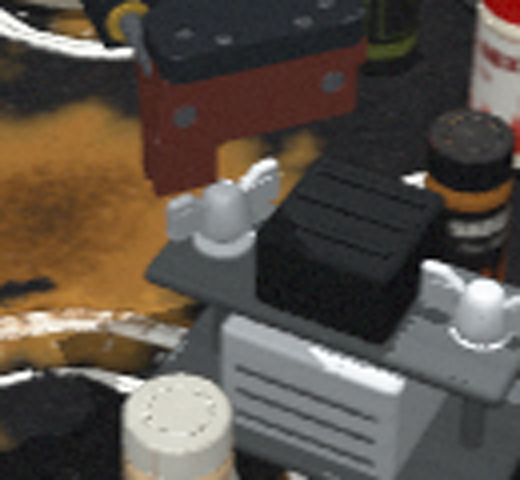

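The nut is now about 5 mm up, with the wings in the same orientation (hub at (222,215)) and the press unmoved. On to stroke 3.

{"name": "apply_moves", "arguments": {"steps": [[0, [0, 0, 1.2], [0, 0, 0]], [0, [0, 0, 2], [0, 0, 0]], [0, [0, 0, 2], [0, 0, 0]], [0, [-0.07, 0.37, 2], [0, 0, 0]], [0, [-0.01, 0.47, 2], [0, 0, 1.2]], [0, [0.05, 0.58, 2], [0, 0, 2.4]], [0, [0.09, 0.7, 2], [0, 0, 3.6]], [0, [0.12, 0.82, 2], [0, 0, 4.8]], [0, [0.13, 0.94, 2], [0, 0, 6]], [0, [0.13, 1.06, 2], [0, 0, 7.2]], [0, [0.13, 1.18, 2], [0, 0, 8.4]], [0, [0.1, 1.3, 2], [0, 0, 9.6]], [0, [0.07, 1.42, 2], [0, 0, 10.8]], [0, [0.02, 1.53, 2], [0, 0, 12]], [0, [-0.04, 1.64, 2], [0, 0, 13.2]], [0, [-0.11, 1.74, 2], [0, 0, 14.4]], [0, [-0.18, 1.83, 2], [0, 0, 15.6]], [0, [-0.27, 1.92, 2], [0, 0, 16.8]], [0, [-0.37, 1.99, 2], [0, 0, 18]]]}}

```text
t: 13.35
ee_pos: [0.5398, -0.0063, 0.1002]
eef_rot: [0.785, 0.62, 0.001, 0.001]
force: [-1.1, -0.6, -0.5]
width: 0.0004
gripper_force: 0.5
```

{"name": "apply_moves", "arguments": {"steps": [[0, [0.06, 0.1, 0], [0, 0, 1.2]], [0, [0.12, 0.21, 0], [0, 0, 2.4]], [0, [0.16, 0.33, 0], [0, 0, 3.6]], [0, [0.19, 0.45, 0], [0, 0, 4.8]], [0, [0.2, 0.57, 0], [0, 0, 6]], [0, [0.2, 0.69, 0], [0, 0, 7.2]], [0, [0.2, 0.81, 0], [0, 0, 8.4]]]}}

```text
t: 13.93
ee_pos: [0.5607, -0.0059, 0.1002]
eef_rot: [0.955, 0.298, 0.001, 0.0]
force: [-0.7, 0.7, -0.6]
width: 0.0005
gripper_force: 0.4
```

{"name": "apply_moves", "arguments": {"steps": [[0, [0.06, 0.1, 0], [0, 0, 1.2]], [0, [0.12, 0.21, 0], [0, 0, 2.4]], [0, [0.16, 0.33, 0], [0, 0, 3.6]], [0, [0.19, 0.45, 0], [0, 0, 4.8]], [0, [0.2, 0.57, 0], [0, 0, 6]], [0, [0.2, 0.69, 0], [0, 0, 7.2]], [0, [0.2, 0.81, 0], [0, 0, 8.4]]]}}

```text
t: 14.52
ee_pos: [0.5766, -0.0196, 0.1003]
eef_rot: [0.998, -0.064, 0.001, -0.0]
force: [-0.3, 1.4, -1.1]
width: 0.0006
gripper_force: 0.4
```

{"name": "apply_moves", "arguments": {"steps": [[0, [0, -0.3, 0], [0, 0, 0]], [0, [0, -0.4, -1.2], [0, 0, 0]], [0, [0, -0.4, -2], [0, 0, -1.4]], [0, [-0.4, 0, -2], [0, 0, -2.8]], [0, [-0.8, 0.4, -2], [0, 0, -4.2]], [0, [-1.2, 0.8, -2], [0, 0, -5.6]], [0, [-1.6, 1.2, -2], [0, 0, -7]], [0, [-2, 1.7, -2], [0, 0, -8.4]], [0, [-2, 1.7, -2], [0, 0, -9.8]], [0, [-2, 1.7, -2], [0, 0, -11.2]], [0, [-2, 1.7, -2], [0, 0, -12.6]], [0, [-2, 1.7, -2], [0, 0, -14]], [0, [-2, 1.7, -2], [0, 0, -15.4]], [0, [-2, 1.7, -2], [0, 0, -16.8]], [0, [-2, 1.7, -2], [0, 0, -18]]]}}

```text
t: 15.77
ee_pos: [0.5212, -0.0556, 0.1498]
eef_rot: [0.746, 0.666, 0.001, 0.001]
force: [0.6, -0.3, -0.4]
width: 0.0005
gripper_force: 0.0
```

{"name": "apply_moves", "arguments": {"steps": [[0, [0, 0, 0], [0, 0, -1.4]], [0, [0, 0, 0], [0, 0, -2.8]], [0, [0, 0, 0], [0, 0, -4.2]], [0, [0, 0, 0], [0, 0, -5.6]], [0, [0, 0, 0], [0, 0, -7]], [0, [0, 0, 0], [0, 0, -8.4]], [0, [0, 0, 0], [0, 0, -9.8]], [0, [0, 0, 0], [0, 0, -11.2]], [0, [0, 0, 0], [0, 0, -12.6]], [0, [0, 0, 0], [0, 0, -14]], [0, [0, 0, 0], [0, 0, -15.4]], [0, [0, 0, 0], [0, 0, -16.8]], [0, [0, 0, 0], [0, 0, -17.9]], [0, [0, 0, 0], [0, 0, -17.9]], [0, [0, 0, 0], [0, 0, -17.9]]]}}

```text
t: 17.02
ee_pos: [0.521, -0.0559, 0.1493]
eef_rot: [0.066, 0.998, 0.0, 0.001]
force: [0.3, 0.4, -0.1]
width: 0.0005
gripper_force: 0.0
```

{"name": "apply_moves", "arguments": {"steps": [[0, [-0.03, 0.12, 1.2], [0, 0, 0]], [0, [-0.03, 0.12, 2], [0, 0, 0]], [0, [-0.03, 0.12, 2], [0, 0, 0]], [0, [-0.07, 0.37, 2], [0, 0, 0]], [0, [-0.01, 0.47, 2], [0, 0, 1.2]], [0, [0.05, 0.58, 2], [0, 0, 2.4]], [0, [0.09, 0.7, 2], [0, 0, 3.6]], [0, [0.12, 0.82, 2], [0, 0, 4.8]], [0, [0.13, 0.94, 2], [0, 0, 6]], [0, [0.13, 1.06, 2], [0, 0, 7.2]], [0, [0.13, 1.18, 2], [0, 0, 8.4]], [0, [0.13, 1.18, 2], [0, 0, 8.4]]]}}

```text
t: 18.02
ee_pos: [0.5221, -0.0263, 0.1002]
eef_rot: [0.421, 0.907, 0.001, 0.001]
force: [-1.4, 0.3, 0.7]
width: 0.0006
gripper_force: 0.1
```

{"name": "apply_moves", "arguments": {"steps": [[0, [0.02, 0.03, 0], [0, 0, 0.4]], [0, [0.04, 0.07, 0], [0, 0, 0.8]], [0, [0.06, 0.1, 0], [0, 0, 1.2]], [0, [0.08, 0.14, 0], [0, 0, 1.6]], [0, [0.08, 0.14, 0], [0, 0, 1.6]]]}}

```text
t: 18.43
ee_pos: [0.5233, -0.0229, 0.0997]
eef_rot: [0.481, 0.877, 0.0, 0.001]
force: [-0.2, -0.7, 0.9]
width: 0.0004
gripper_force: 0.3
```

{"name": "apply_moves", "arguments": {"steps": [[0, [0.02, 0.03, 0], [0, 0, 0.4]], [0, [0.04, 0.07, 0], [0, 0, 0.8]], [0, [0.04, 0.07, 0], [0, 0, 0.8]]]}}

```text
t: 18.68
ee_pos: [0.524, -0.0212, 0.0992]
eef_rot: [0.511, 0.86, 0.0, 0.001]
force: [-0.5, -0.6, 0.2]
width: 0.0008
gripper_force: 0.2
```

{"name": "apply_moves", "arguments": {"steps": [[0, [0.02, 0.03, 0], [0, 0, 0.4]], [0, [0.04, 0.07, 0], [0, 0, 0.8]], [0, [0.04, 0.07, 0], [0, 0, 0.8]]]}}

```text
t: 18.93
ee_pos: [0.5249, -0.0195, 0.0987]
eef_rot: [0.541, 0.841, 0.0, 0.0]
force: [-1.2, -0.4, -0.1]
width: 0.0002
gripper_force: 0.2
```

```bash
python3 - <<'E'
from h import *
b,d=arm.read_camera("side")
b=b[225:345,245:375]
cv2.imwrite("pics/c4.png",cv2.resize(b,(520,480),interpolation=cv2.INTER_CUBIC))
S=cloud("side",d)
for c in(L,(.601,-.1325)):
    m=(np.hypot(S[...,0]-c[0],S[...,1]-c[1])<.026)&(S[...,2]>.078)&(S[...,2]<.115)&(np.hypot(S[...,0]-.575,S[...,1]+.083)>.042);print(np.percentile(S[m][:,2],[50,97]))
s=arm.read_state();print(s["ee_pos"],s["eef_rot"],s["force"])
E
```

```text
[0.090034   0.11274774]
[0.08854656 0.09586216]
[ 0.52483459 -0.01957235  0.09860027] [5.40151211e-01 8.41567827e-01 2.51205924e-04 4.46026271e-04] [-0.75353351 -0.14704942  0.00317899]
```

View pics/c4.png

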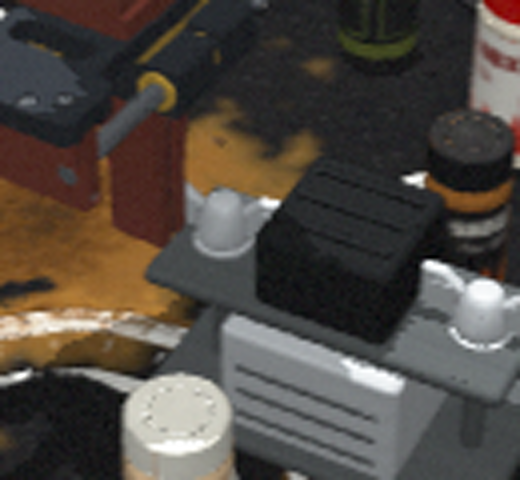

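The loose nut (hub at (222,215)) looks almost seated. Its wings lie nearly parallel to the tight nut's, with the finger behind the outer wing. I'll keep going in small steps.

{"name": "apply_moves", "arguments": {"steps": [[0, [0.02, 0.03, 0], [0, 0, 0.4]], [0, [0.04, 0.07, -0.02], [0, 0, 0.8]], [0, [0.04, 0.07, -0.02], [0, 0, 0.8]]]}}

```text
t: 19.23
ee_pos: [0.5258, -0.018, 0.0986]
eef_rot: [0.57, 0.822, 0.0, 0.0]
force: [-0.9, -0.3, -1.2]
width: 0.0001
gripper_force: 0.3
```

{"name": "apply_moves", "arguments": {"steps": [[0, [0.02, 0.03, 0], [0, 0, 0.4]], [0, [0.04, 0.07, -0.02], [0, 0, 0.8]], [0, [0.04, 0.07, -0.02], [0, 0, 0.8]]]}}

```text
t: 19.48
ee_pos: [0.527, -0.0164, 0.0989]
eef_rot: [0.598, 0.801, 0.0, -0.0]
force: [0.3, -0.4, -0.5]
width: 0.0007
gripper_force: 0.3
```

{"name": "apply_moves", "arguments": {"steps": [[0, [0.02, 0.04, 0], [0, 0, 0.4]], [0, [0.04, 0.08, -0.01], [0, 0, 0.8]], [0, [0.07, 0.13, -0.01], [0, 0, 1.2]], [0, [0.07, 0.13, -0.01], [0, 0, 1.2]]]}}

```text
t: 19.82
ee_pos: [0.5281, -0.0145, 0.0987]
eef_rot: [0.639, 0.769, -0.002, -0.001]
force: [-6.6, -2.6, 1.5]
width: 0.0002
gripper_force: 3.3
```

{"name": "apply_moves", "arguments": {"steps": [[0, [0.02, 0.04, 0], [0, 0, 0.4]], [0, [0.04, 0.08, -0.01], [0, 0, 0.8]], [0, [0.07, 0.13, -0.01], [0, 0, 1.2]], [0, [0.07, 0.13, -0.01], [0, 0, 1.2]]]}}

```text
t: 20.15
ee_pos: [0.5295, -0.0128, 0.0988]
eef_rot: [0.679, 0.734, -0.004, -0.002]
force: [-12.9, -5.4, 3.7]
width: 0.0005
gripper_force: 6.9
```

The force rose steadily to 14 N, so the hard stop is reached. Backing off and clearing away.

{"name": "apply_moves", "arguments": {"steps": [[0, [0, -0.3, 0], [0, 0, 0]], [0, [0, -0.6, 0], [0, 0, 0]], [0, [0, -0.6, 0], [0, 0, 0]], [0, [0, -0.6, -1.5], [0, 0, 0]], [0, [0, -0.6, -3], [0, 0, 0]], [0, [0, -0.6, -5], [0, 0, 0]], [0, [0, -2, -6], [0, 0, 0]], [0, [3.5, -3, -6], [0, 0, 0]], [0, [5, -4, -6], [0, 0, 0]], [0, [6.5, -5, -6], [0, 0, 0]], [0, [8, -6, -6], [0, 0, 0]], [0, [8, -6, -6], [0, 0, 0]], [0, [8, -6, -6], [0, 0, 0]], [0, [8, -6, -6], [0, 0, 0]]]}}

```text
t: 21.32
ee_pos: [0.3658, 0.179, 0.2504]
eef_rot: [0.677, 0.736, 0.002, -0.0]
force: [-0.7, -0.5, -0.5]
width: 0.0003
gripper_force: 0.0
```

```bash
python3 - <<'E'
from h import *
a,_=arm.read_camera("top");b,d=arm.read_camera("side")
a=a[215:325,315:430];b=b[245:365,265:395]
cv2.imwrite("pics/c5.png",np.hstack([cv2.resize(a,(418,400),interpolation=cv2.INTER_CUBIC),cv2.resize(b,(380,400),interpolation=cv2.INTER_CUBIC)]))
S=cloud("side",d)
for c in(L,(.601,-.1325)):
    m=(np.hypot(S[...,0]-c[0],S[...,1]-c[1])<.026)&(S[...,2]>.078)&(S[...,2]<.115)&(np.hypot(S[...,0]-.575,S[...,1]+.083)>.042);print(np.percentile(S[m][:,2],[50,97]))
m=(abs(S[...,2]-.108)<.004)&(np.hypot(S[...,0]-.574,S[...,1]+.083)<.042)
print("head",S[m].mean(0).round(4),cv2.minAreaRect(S[m][:,:2].astype(np.float32)*1000))
print(arm.read_state()["t"])
E
```

```text
[0.08851373 0.09594159]
[0.08831257 0.09512942]
head [ 0.5745 -0.0852  0.1077] ((576.0320434570312, -82.71357727050781), (56.679725646972656, 55.88860321044922), 27.01793098449707)
21.4167
```

View pics/c5.png

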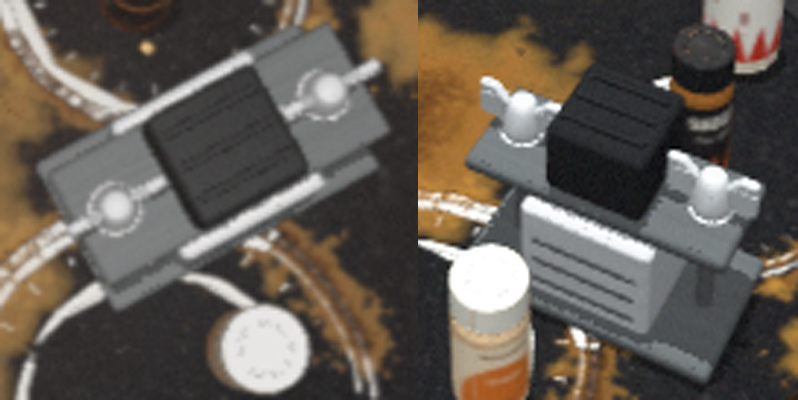

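The loose nut, with its hub at (117,207), now sits at the same height as the tight one. Its wings lie along the press axis, and neither the press nor the jar has moved.

```bash
python3 -c "from rig import arm; print(arm.sign_off())"
```

```text
the job is handed in; nothing more can be done
None
```

The loose wing nut is screwed down to its hard stop and sits level with the tight one. The press, the tight nut and the short jar look unmoved in the final close-up; the other jars and the bottle were not re-checked. I handed the job in at about 21 s.

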